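Re-zero a coffee grinder and set it three clicks off the burrs

TASK

Set the coffee grinder's grind: first switch it off by pressing its stop key fully down so that the run key pops up. Then push the adjustment ring round clockwise (seen from above) by its rod until the burrs touch and it will go no farther, and back it off by exactly three clicks. Leave the ring resting in that click with the grinder off, and do not shift the other things on the counter.

Things in the scene. Friction and masses are not known exactly. Their poses are not given: they have to be found in the camera images.
- grinder: Fixed dark steel coffee grinder, hopper off: round tower (radius 58 mm, 62 at its foot, top 106 mm high) and a key deck (142 mm wide, 62 mm high) that runs forward to 145 mm from the axis. Origin: on the counter under the ring's axis. x points away from the key deck (deck at -x), y left for a person facing the keys, z up.
- ring_axis (a point): Point on the vertical axis of the adjustment ring, fixed to the grinder, 130 mm above the counter, level with the rod's centre line. The ring is an aluminium collar on the tower, radius 46 mm, from 108 to 144 mm above the counter. On the tower's rim a mark shows each click, the widest one the stop.
- rod_push (a point): Point on the centre line of the ring's level steel push rod (12 mm thick), 80 mm from the ring's axis, 130 mm above the counter; turns with the ring. The rod sticks out radially and ends in a black ball, radius 10 mm, centre 99 mm from the axis. Outside the tower nothing is close under the rod, so closed fingers pointing down can push it sideways 75 to 85 mm from the axis.
- ring (a joint): Ring angle, rad. 0 = hard stop (burrs touch, click 0); grows anticlockwise from above, to 2.618. Clicks are 0.2618 (15 deg) apart; three off is 0.785. At angle q the rod points q - 0.5236 anticlockwise from the grinder's x axis. Starts 5 to 9 clicks off. A spring pulls the ring into the nearest click, so it jumps on once past half way; this takes 3 to 5 N on the rod.
- key_stop_top (a point): Centre of the stop key's top; moves with it. The stop and run keys stand side by side on the deck, either one on the left, 58 mm between centres, 105 mm in front of the ring's axis: grey caps 46 mm square, tops 86 mm above the counter when up, 78 when down. The stop key bears a round black disc (28 mm wide, 1.6 mm proud, look only), the run key two black bars.
- key_stop (a joint): Travel of the stop key in m: 0 = up, 0.008 = fully down. It starts up. Pressing it takes about 3 to 6 N. The two keys are interlocked: as it goes down the run key comes up by as much, and both stay where they are left.
- tamper: Bystander: coffee tamper with a steel foot and black handle, 58 mm wide, 102 mm high, behind the grinder. Origin at the centre of its underside.
- grinder_brush: Bystander: brush with a wooden handle, 182 mm long, 20 mm high, lying to the left of the grinder. Origin at the centre of its underside.
- tablet_jar: Bystander: white plastic jar with a dark blue lid, 72 mm wide, 86 mm high, standing behind the grinder to the left. Origin at the centre of its underside.
- key_run (a joint): Travel of the run key in m: 0 = up, 0.008 = fully down. It starts down (the grinder is on).

How it is judged:
On the way, in this order (a step that is already met when the one before it is completed fails the run):
1. the stop key is fully down and the run key is up (value of joint key_stop above 0.006 m and value of joint key_run below 0.002 m), for 0.2 s.
2. the ring is turned clockwise to its stop (value of joint ring below 0.05 rad), for 0.2 s.
At the end, for the whole second after the job is handed in: the ring rests three clicks off its stop (0.785 rad, within 0.1 rad), the stop key is down (over 6 mm) and the run key is up (under 2 mm) (all of step 1 and value of joint ring between 0.685 and 0.885 rad and velocity of joint ring between -0.05 and 0.05 rad/s); the robot touches nothing.
It fails at once if the ring is turned by more than a click while the run key is still down (value of joint key_run above 0.004 m and distance of rod_push from where it was at the start of the episode above 0.03 m).
It fails at once if one of the things round the grinder is shifted by more than 3 cm (distance of any of tamper, grinder_brush, tablet_jar from where it was at the start of the episode above 0.03 m).
It also fails if it takes over 67 s, if anything falls off the work surface, if the arm or the gripper's body presses on something with over 40 N, if the wrist force passes 120 N, or if a joint passes its speed limit or range.

ROBOT

A 7-joint arm with a two-finger parallel gripper is mounted at the origin on a cart in front of the work surface, level with it; the furniture and walls round the work are solid. World frame = base frame: x ahead of the robot, y to its left, z up, the work surface at z = 0. Lengths are in m, angles in rad, forces in N, time in s.
With the tool pointing down it reaches from about 0.425 to 0.95 m from the base axis. Payload 4.7 kg.
Tool frame: the origin (TCP) lies between the finger pads; the fingertips stand 14 mm ahead of it and the grasp point (between the pads) lies 5 mm behind it (r.nose_length is the distance from the TCP to the fingertips, in m); z points along the fingers, y is the line along which they close (so a half turn about z gives the same grasp; the last joint's range is limited). The gripper opens to 87 mm and grips with 3 to 60 N. Pads are 19 mm wide; open, the fingers measure 117 mm over their backs; the gripper's body (75 mm by 190 mm) begins 51 mm behind the grasp point.
Start: joints at [-1.303, 0.469, -0.049, 1.532, 0.024, 1.141, -0.082], TCP at [0.197, 0.646, 0.197] pointing down, gripper open.
Joint ranges: [-2.59, 2.59], [-0.33, 1.99], [-1.39, 1.29], [0.1, 2.45], [-1.04, 4.18], [0.21, 1.99], [-2.66, 2.66]. Speed limits (rad/s): [2.57, 2.57, 3.14, 3.14, 3.14, 3.14, 3.14].

INTERFACE

Orientations are given as a rotation vector (axis times angle).
In Python, from bench import r, vision, ticket gives the robot as it stands.
- The arm moves only by the tool move_arm, never from a script. Its argument "plan" is a list that holds one entry, the list of rows, each a list of 7 numbers: the turn, a rotation vector about the tool's x, y, z scaled (see below), then the shift along the tool's x, y, z scaled (see below), then the closure, from -1 (fully open) to 1 (shut), so that 0 is half open. In form: [[[ax, ay, az, x, y, z, grip], ...]]. A call has exactly 5 rows; each row is the pose to reach, as a shift and turn from the pose commanded when the call began, along the tool's axes at that moment; what a row does not reach only later rows make up. The controller multiplies each number of a shift by 0.8 m and each number of a turn by 120 degrees. A row lasts 1/10 s, in which the tool goes at most 50 mm and 8.59 degrees, less where a joint would pass 70% of its speed; a pose out of reach is approached as far as the arm can. A call with a number of a shift or a turn outside -1 to 1 is refused whole. A call with a gripper value outside its range is refused whole. The fingers move at their own pace and stop on an object; "force" is the grip in N (left out, the last holds). Time passes only in rows, so rows that repeat a pose let the fingers close, or fill a call up. It gives the time, the measured TCP pose, the force, the opening and the grip force at its end, in the units of the state.
- r.sense(): the state, without advancing time (a new reading comes with each control period).
- vision.snapshot(name): name is "scene" or "side" or "wrist"; returns the picture (420x560x3 uint8, blue, green, red); there is no depth.
- vision.get_calibration(name): a dict with "fx", "fy", "cx", "cy" (pixels), "view" (4x4, takes a point from world to camera coordinates); the wrist camera has in their place "tool_from_camera" (4x4, takes a point from camera to tool coordinates, whose origin is the TCP and whose axes are the flange's). Camera axes: x right, y down, z forward; pixel columns grow to the right and rows downward; lengths in m; the calibration is good to about 2 mm. The wrist camera is an equidistant fisheye: a pixel r from the principal point sees the ray r / f radians off the axis. A picture is of the moment at which its call begins: read the wrist's pose just before it. get_calibration takes no time and is no camera call.
- ticket.finish_job(): hands the job in; it is judged then, once.
The state is a dict: "time": time; "qpos": joint angles; "joint_vel": joint speeds; "tau": joint torques, N m; "tcp_pos": TCP position; "ee_rot": TCP orientation; "ft_force": force on the tool from outside, world axes, zero at the start; "moment": the same for the moment, N m; "opening": finger opening in m; "grip_force": force on a finger pad.
Only numpy, scipy, OpenCV 4.12 (cv2) and the standard library are available. Lean on these libraries where they do the work, as an engineer would, in place of code of your own. Each camera call takes 0.05 s, during which the arm holds its last target. There are 200 camera calls.

## Working session

There is one attempt and no reset: what is moved stays moved. The work goes in short steps, Python scripts to look and compute and a tool call to move; the robot and the scene stay as the last step left them, time stands still between calls to the robot, and variables do not carry over. Pictures are saved under pics/ and viewed, at most 10 in all, crops included, and the job is handed in when it is done.

Besides the shell and the picture viewer there is one more tool, called after "Request:" in YAML: its name, and indented under it one key for each argument. move_arm: Moves the arm, as the interface text tells. Shifts and turns lie within -1 to 1; 1 stands for 0.8 m of shift or 120 degrees of turn. Its arguments: {"type":"object","properties":{"plan":{"type":"array"},"force":{"type":"number"}},"required":["plan"]}

```bash
mkdir -p pics; python3 - <<'E'
from bench import r, vision
import cv2, numpy as np
s=r.sense(); print({k:np.round(s[k],3).tolist() for k in ('time','tcp_pos','ee_rot','ft_force','opening')})
for n in('scene','side'):
    im=vision.snapshot(n); cv2.imwrite(f'pics/{n}0.png',im)
    c=vision.get_calibration(n); print(n,c['fx'],c['cx'],c['cy'],np.round(c['view'],3).tolist())
E
```

```text
{'time': 0.0, 'tcp_pos': [0.197, 0.645, 0.196], 'ee_rot': [-0.464, -3.107, 0.003], 'ft_force': [-0.344, 0.485, -0.385], 'opening': 0.087}
scene 422.63557470110567 283.1247518444608 209.25090887043686 [[-0.689, -0.724, -0.008, 0.473], [-0.407, 0.397, -0.823, 0.347], [0.599, -0.564, -0.569, 0.567], [0.0, 0.0, 0.0, 1.0]]
side 460.245140923252 293.5774015741073 206.3481672963762 [[0.952, -0.305, -0.008, -0.57], [-0.123, -0.358, -0.925, 0.193], [0.279, 0.882, -0.379, 0.752], [0.0, 0.0, 0.0, 1.0]]
```

View pics/scene0.png

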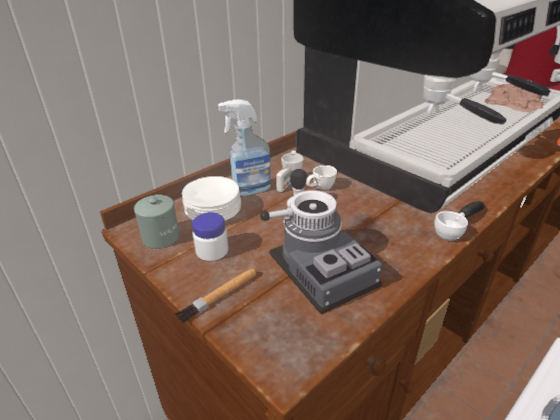

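View pics/side0.png

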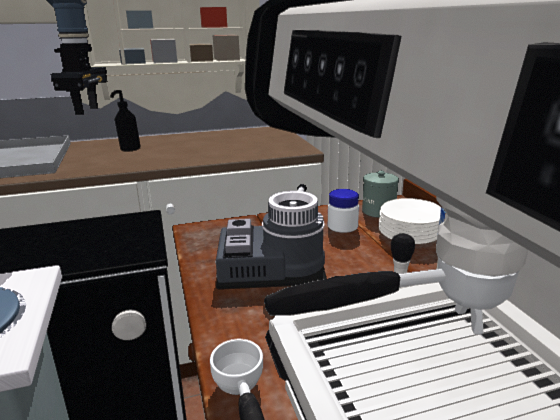

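The scene view shows the stop key (disc) near (330,261), the run key (353,252), the ring top near (313,205) and the ball near (265,216). The side view shows the ring at (293,205), the keys at (238,225)/(238,240) and probably the ball at (302,188).

```bash
cat > h.py <<'E'
import numpy as np
from bench import r, vision
def ray(n,u,v):
    c=vision.get_calibration(n); V=np.array(c['view']); R,t=V[:3,:3],V[:3,3]
    d=R.T@np.array([(u-c['cx'])/c['fx'],(v-c['cy'])/c['fy'],1]); return -R.T@t,d
def plane(n,u,v,z):
    o,d=ray(n,u,v); return o+d*(z-o[2])/d[2]
E
python3 - <<'E'
from h import *
import cv2
a=cv2.imread('pics/scene0.png')[165:315,245:395]; b=cv2.imread('pics/side0.png')[170:300,200:350]
a=cv2.resize(a,None,fx=2.6,fy=2.6,interpolation=2);b=cv2.resize(b,None,fx=2.6,fy=2.6,interpolation=2)
o=np.zeros((390,790,3),np.uint8);o[:a.shape[0],:390]=a;o[:b.shape[0],400:790]=b;cv2.imwrite('pics/crop0.png',o)
for n,l in dict(scene=[(330,260.5,.0876),(353,252,.078),(313,205,.144),(265,216,.13)],side=[(238,224,.0876),(238,240,.078),(293,203,.144),(302,188,.13)]).items():
    for u,v,z in l: print(n,u,v,plane(n,u,v,z).round(4))
E
```

```text
scene 330 260.5 [0.4986 0.0571 0.0876]
scene 353 252 [ 0.4907 -0.0019  0.078 ]
scene 313 205 [0.5904 0.0076 0.144 ]
scene 265 216 [0.6436 0.0877 0.13  ]
side 238 224 [0.4995 0.0453 0.0876]
side 238 240 [ 0.4889 -0.0045  0.078 ]
side 293 203 [ 0.5922 -0.0188  0.144 ]
side 302 188 [0.646  0.0886 0.13  ]
```

View pics/crop0.png

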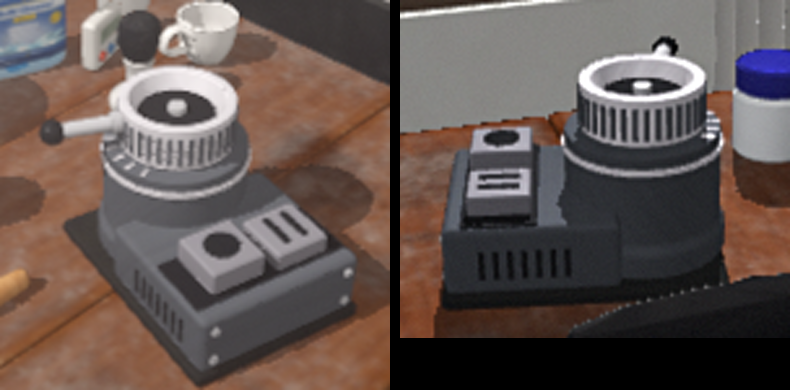

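Zoomed in, the crop gives: scene disc (331.5,258.8), bars (355.8,253.1), ring top centre (312.7,204.6) and ball (264.6,215.4). In the side view they are disc (239.2,222.7), bars (238.1,239.6), ring (293.1,201.2) and ball (302.3,187.7). I'll triangulate from these.

```bash
cat >> h.py <<'E'
def tri(a,b):
    o,d=zip(ray('scene',*a),ray('side',*b)); A=0;B=0
    for p,q in zip(o,d):
        q=q/np.linalg.norm(q); M=np.eye(3)-np.outer(q,q); A=A+M; B=B+M@p
    return np.linalg.solve(A,B)
E
python3 - <<'E'
from h import *
from scipy.spatial.transform import Rotation as Ro
P={k:tri(a,b) for k,a,b in[('stop',(331.5,258.8),(239.2,222.7)),('run',(355.8,253.1),(238.1,239.6)),('ring',(312.7,204.6),(293.1,201.2)),('ball',(264.6,215.4),(302.3,187.7))]}
for k,v in P.items(): print(k,v.round(4))
print('ball-ring',np.linalg.norm((P['ball']-P['ring'])[:2]),'keys',np.linalg.norm((P['stop']-P['run'])[:2]))
y=(P['stop']-P['run'])[:2];print('yaw of y',np.degrees(np.arctan2(y[1],y[0])), 'midkeys->ring',P['ring'][:2]-(P['stop']+P['run'])[:2]/2)
print('tray corner',plane('scene',445,200,0),plane('scene',355,140,0.05),'post',plane('scene',300,130,0))
s=r.sense();R=Ro.from_rotvec(s['ee_rot']).as_matrix();print(R.round(3))
t=np.array([P['stop'][0],P['stop'][1],.196]);print('shift',R.T@(t-s['tcp_pos'])/.8)
E
```

```text
stop [0.5018 0.0505 0.087 ]
run [ 0.4875 -0.0043  0.0777]
ring [0.598  0.0008 0.1389]
ball [0.6458 0.0872 0.1307]
ball-ring 0.09873401954645739 keys 0.05663235753841028
yaw of y 75.35519521589069 midkeys->ring [ 0.10334959 -0.02226963]
tray corner [ 0.50798048 -0.41524288  0.        ] [ 0.83630121 -0.44704299  0.05      ] post [ 1.08422502 -0.4605488   0.        ]
[[-0.956  0.292 -0.   ]
 [ 0.292  0.956 -0.002]
 [-0.    -0.002 -1.   ]]
shift [-0.58136475 -0.59929584  0.00086865]
```

Heights and sizes check out: ball 98.7 mm from the axis, keys 57 mm apart, yaw about -13°. Next I close the fingers and move over the stop key.

Request:
move_arm:
  plan:
    - [[0,0,0,-0.06,-0.06,0,1],[0,0,0,-0.1,-0.1,0,1],[0,0,0,-0.14,-0.14,0,1],[0,0,0,-0.18,-0.18,0,1],[0,0,0,-0.2,-0.2,0,1]]
  force: 20

```text
time: 0.6
tcp_pos: [0.306, 0.441, 0.1964]
ee_rot: [0.472, 3.105, -0.004]
ft_force: [0.0, 0.7, 0.3]
opening: 0.0546
grip_force: 0.0
```

Request:
move_arm:
  plan:
    - [[0,0,0,-0.04,-0.04,0,1],[0,0,0,-0.08,-0.08,0,1],[0,0,0,-0.12,-0.12,0,1],[0,0,0,-0.16,-0.16,0,1],[0,0,0,-0.2,-0.2,0,1]]

```text
time: 1.1
tcp_pos: [0.4101, 0.2441, 0.1966]
ee_rot: [-0.464, -3.107, -0.0]
ft_force: [0.9, -0.4, -0.3]
opening: 0.0145
grip_force: 0.0
```

Request:
move_arm:
  plan:
    - [[0,0,0,-0.04,-0.04,0,1],[0,0,0,-0.08,-0.08,0,1],[0,0,0,-0.12,-0.12,0,1],[0,0,0,-0.16,-0.17,0,1],[0,0,0,-0.18,-0.2,0,1]]

```text
time: 1.6
tcp_pos: [0.5016, 0.0467, 0.1967]
ee_rot: [0.471, 3.106, -0.002]
ft_force: [-0.4, 0.1, 0.1]
opening: 0.0002
grip_force: 0.0
```

```bash
python3 - <<'E'
from h import *
import cv2
s=r.sense(); print(s['tcp_pos'],s['ee_rot'])
im=vision.snapshot('wrist'); cv2.imwrite('pics/w1.png',im)
c=vision.get_calibration('wrist'); print({k:np.round(v,3).tolist() for k,v in c.items()})
E
```

```text
[0.50160151 0.04665121 0.19665163] [ 4.71008223e-01  3.10552772e+00 -1.99896176e-03]
{'fx': 325.192, 'fy': 325.192, 'cx': 275.412, 'cy': 208.969, 'tool_from_camera': [[0.001, -0.964, -0.267, 0.073], [1.0, 0.0, 0.0, -0.001], [-0.0, -0.267, 0.964, -0.189], [0.0, 0.0, 0.0, 1.0]]}
```

View pics/w1.png

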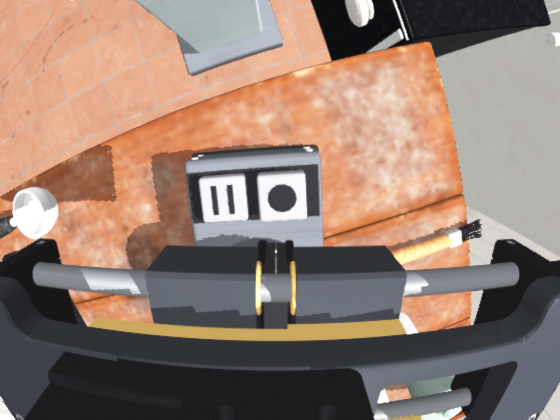

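The wrist view shows the disc centre at (282,199) and the bars at (224,201).

```bash
cat >> h.py <<'E'
from scipy.spatial.transform import Rotation as Ro
def wplane(u,v,z,s):
    c=vision.get_calibration('wrist'); T=np.array(c['tool_from_camera'])
    a=np.array([u-c['cx'],v-c['cy']]); n=np.linalg.norm(a); th=n/c['fx']
    d=np.r_[np.sin(th)*a/max(n,1e-9),np.cos(th)]
    R=Ro.from_rotvec(s['ee_rot']).as_matrix(); o=R@T[:3,3]+s['tcp_pos']; d=R@T[:3,:3]@d
    return o+d*(z-o[2])/d[2]
def toolshift(p,s): return Ro.from_rotvec(s['ee_rot']).as_matrix().T@(np.array(p)-s['tcp_pos'])/.8
E
python3 - <<'E'
from h import *
s=r.sense()
a=wplane(282,199,.0876,s);b=wplane(224,201,.078,s);print(a,b,np.linalg.norm((a-b)[:2]))
d=(a-b)[:2];print(np.degrees(np.arctan2(d[1],d[0])),toolshift([a[0],a[1],.088+.014],s))
E
```

```text
[0.50379641 0.04666072 0.0876    ] [ 0.49081041 -0.00885417  0.078     ] 0.05701349221967399
76.83414936963175 [0.0004154  0.00655923 0.1184277 ]
```

Request:
move_arm:
  plan:
    - [[0,0,0,0,0,0.04,1],[0,0,0,0,0,0.08,1],[0,0,0,0,0,0.11,1],[0,0,0,0,0,0.118,1],[0,0,0,0,0,0.122,1]]

```text
time: 2.15
tcp_pos: [0.5004, 0.0509, 0.0987]
ee_rot: [-0.464, -3.106, 0.001]
ft_force: [0.3, 0.6, 0.5]
opening: 0.0008
grip_force: 0.0
```

Request:
move_arm:
  plan:
    - [[0,0,0,0,0,0.003,1],[0,0,0,0,0,0.006,1],[0,0,0,0,0,0.009,1],[0,0,0,0,0,0.0105,1],[0,0,0,0,0,0.0115,1]]

```text
time: 2.65
tcp_pos: [0.5009, 0.0509, 0.0901]
ee_rot: [0.464, 3.107, 0.0]
ft_force: [1.1, -0.6, 0.4]
opening: 0.0006
grip_force: 0.0
```

Request:
move_arm:
  plan:
    - [[0,0,0,0,0,0.001,1],[0,0,0,0,0,0.002,1],[0,0,0,0,0,0.003,1],[0,0,0,0,0,0.003,1],[0,0,0,0,0,0.003,1]]

```text
time: 3.15
tcp_pos: [0.5007, 0.0508, 0.0875]
ee_rot: [-0.464, -3.107, -0.0]
ft_force: [0.1, 0.2, -0.2]
opening: 0.0002
grip_force: 0.0
```

```bash
python3 - <<'E'
from h import *
import cv2
s=r.sense();print(s['tcp_pos'],s['ft_force'],r.nose_length)
a=vision.snapshot('scene')[205:315,285:395];b=vision.snapshot('side')[170:280,190:300]
cv2.imwrite('pics/p2.png',np.hstack([cv2.resize(x,(390,390),interpolation=2) for x in(a,b)]))
E
```

```text
[0.50071581 0.05078884 0.08748332] [ 0.1374186   0.24954558 -0.21024815] 0.014
```

View pics/p2.png

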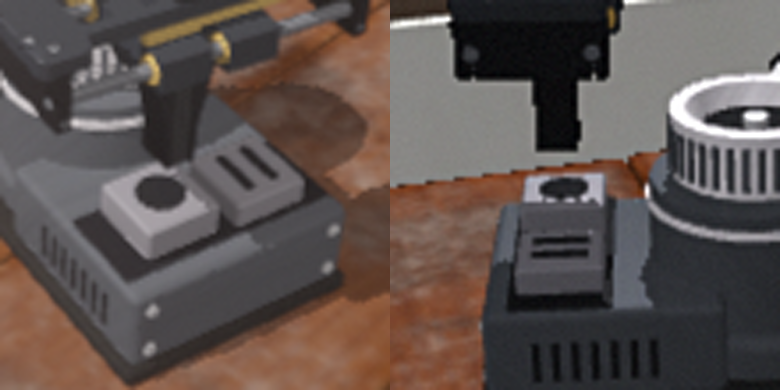

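The fingertip shows at scene (331.5,249) and side (237,211), visibly above the key. I'll measure the gap.

```bash
python3 - <<'E'
from h import *
print(tri((331,249),(236.5,211)), tri((331,250),(237,212.5)))
print(tri((331.5,258.8),(239.2,222.7)))
E
```

```text
[0.50009307 0.05403519 0.11200872] [0.50065352 0.05326725 0.1089723 ]
[0.50182    0.05045141 0.08697345]
```

```bash
python3 - <<'E'
from h import *
import cv2
s=r.sense();print(s['tcp_pos'],s['ft_force'],s['qpos'],s['time'])
im=vision.snapshot('wrist');b=vision.snapshot('side')[150:290,190:330]; a=vision.snapshot('scene')[170:310,270:410]
o=np.zeros((600,800,3),np.uint8);o[:300]=cv2.resize(np.hstack([a,b]),(600,300),interpolation=2).__class__((300,800,3),np.uint8)*0
o[:300,:300]=cv2.resize(a,(300,300));o[300:,:300]=cv2.resize(b,(300,300));o[:420-45,300:]=cv2.resize(im,(500,375))
cv2.imwrite('pics/p3.png',o)
E
```

```text
[0.50076443 0.05081492 0.08755548] [0.82655705 0.53610125 0.56623376] [-0.41726167  0.32890113  0.28284133  2.06015744 -0.13010854  0.76888596
  1.21893282] 3.25
```

View pics/p3.png

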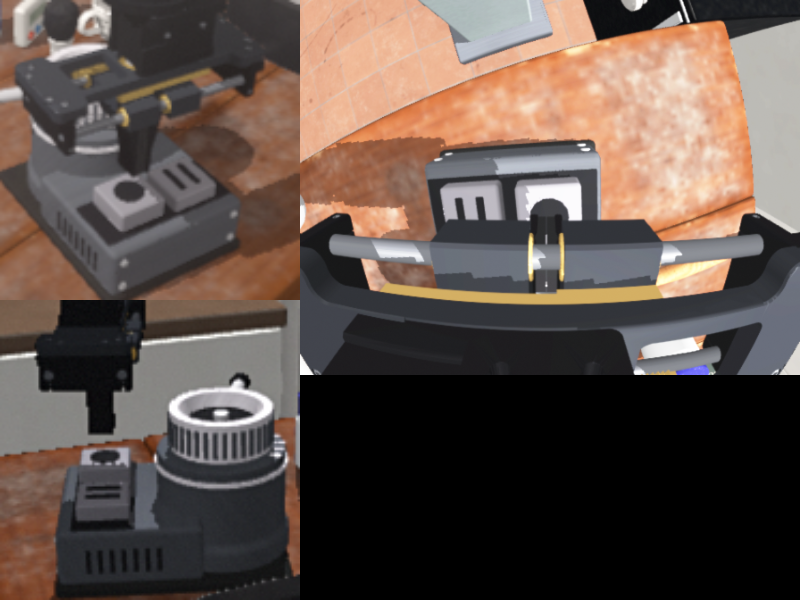

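```bash
python3 - <<'E'
from h import *
R=Ro.from_rotvec(r.sense()['ee_rot']).as_matrix();p=r.sense()['tcp_pos']
for n,u,v in[('scene',291,240),('scene',279,203),('scene',331,220),('side',207.7,189.7),('side',250,190)]:
    q=plane(n,u,v,.15); print(n,u,v,q.round(3),(R.T@(q-p)).round(3))
E
```

```text
scene 291 240 [0.537 0.121 0.15 ] [-0.014  0.078 -0.062]
scene 279 203 [0.636 0.057 0.15 ] [-0.127  0.045 -0.062]
scene 331 220 [0.527 0.027 0.15 ] [-0.033 -0.015 -0.062]
side 207.7 189.7 [0.451 0.087 0.15 ] [ 0.058  0.021 -0.062]
side 250 190 [0.529 0.059 0.15 ] [-0.025  0.016 -0.062]
```

The fingers evidently end higher than stated: tip about 0.11 m by two views, with no contact force. I'll go down by force, shifting 8 mm away from the ring for body clearance.

Request:
move_arm:
  plan:
    - [[0,0,0,0.01,0,0,1],[0,0,0,0.01,0,0.006,1],[0,0,0,0.01,0,0.012,1],[0,0,0,0.01,0,0.018,1],[0,0,0,0.01,0,0.022,1]]

```text
time: 3.9
tcp_pos: [0.4928, 0.0531, 0.0692]
ee_rot: [-0.464, -3.106, 0.001]
ft_force: [1.1, 0.2, 0.2]
opening: 0.0005
grip_force: 0.0
```

Request:
move_arm:
  plan:
    - [[0,0,0,0,0,0.002,1],[0,0,0,0,0,0.004,1],[0,0,0,0,0,0.006,1],[0,0,0,0,0,0.007,1],[0,0,0,0,0,0.008,1]]

```text
time: 4.4
tcp_pos: [0.4931, 0.0532, 0.0635]
ee_rot: [0.464, 3.107, 0.0]
ft_force: [0.1, -0.6, -0.1]
opening: 0.0002
grip_force: 0.0
```

Request:
move_arm:
  plan:
    - [[0,0,0,0,0,0.002,1],[0,0,0,0,0,0.004,1],[0,0,0,0,0,0.005,1],[0,0,0,0,0,0.006,1],[0,0,0,0,0,0.007,1]]

```text
time: 4.9
tcp_pos: [0.4932, 0.0532, 0.0581]
ee_rot: [0.465, 3.107, 0.0]
ft_force: [-1.5, 0.1, 2.6]
opening: 0.0004
grip_force: 1.6
```

Request:
move_arm:
  plan:
    - [[0,0,0,0,0,0.001,1],[0,0,0,0,0,0.002,1],[0,0,0,0,0,0.003,1],[0,0,0,0,0,0.004,1],[0,0,0,0,0,0.004,1]]

```text
time: 5.4
tcp_pos: [0.4932, 0.0532, 0.0546]
ee_rot: [0.464, 3.107, 0.0]
ft_force: [0.2, 0.3, 1.8]
opening: 0.0003
grip_force: 0.8
```

Contact made. Pressing on until the force climbs.

Request:
move_arm:
  plan:
    - [[0,0,0,0,0,0.001,1],[0,0,0,0,0,0.002,1],[0,0,0,0,0,0.003,1],[0,0,0,0,0,0.003,1],[0,0,0,0,0,0.003,1]]

```text
time: 5.9
tcp_pos: [0.4932, 0.0532, 0.0526]
ee_rot: [0.465, 3.107, 0.0]
ft_force: [-0.1, -0.3, 4.3]
opening: 0.0005
grip_force: 2.8
```

```bash
python3 - <<'E'
from h import *
import cv2
s=r.sense();print(s['tcp_pos'],s['ft_force'])
a=vision.snapshot('scene')[190:310,280:400];b=vision.snapshot('side')[170:290,190:310]
cv2.imwrite('pics/p4.png',np.hstack([cv2.resize(x,(390,390),interpolation=2) for x in(a,b)]))
E
```

```text
[0.4931694  0.05319078 0.05260894] [-0.11798713 -0.33904854  4.29861469]
```

View pics/p4.png

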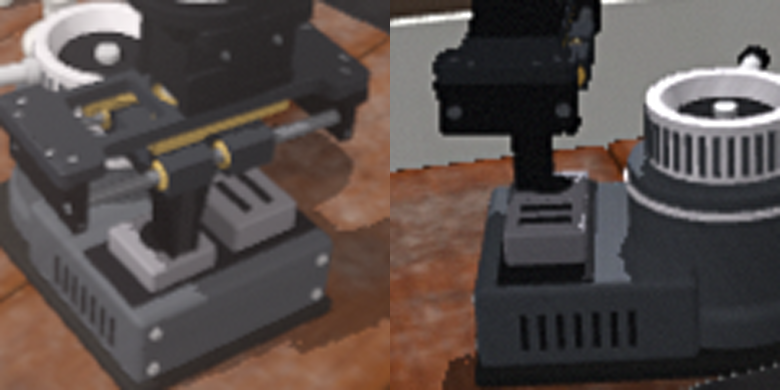

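The stop key (scene crop (165,250)) is now lower than the run key, which has come up. I'll press on to the bottom for certainty.

Request:
move_arm:
  plan:
    - [[0,0,0,0,0,0.001,1],[0,0,0,0,0,0.002,1],[0,0,0,0,0,0.003,1],[0,0,0,0,0,0.003,1],[0,0,0,0,0,0.003,1]]

```text
time: 6.5
tcp_pos: [0.4932, 0.0532, 0.0524]
ee_rot: [-0.465, -3.107, -0.002]
ft_force: [-7.3, -0.6, 26.0]
opening: 0.0003
grip_force: 12.9
```

Bottomed at 26 N, so the tip sits about 25.6 mm above the reported TCP. I'll lift and work out the approach to the rod's anticlockwise side.

Request:
move_arm:
  plan:
    - [[0,0,0,0,0,-0.02,1],[0,0,0,0,0,-0.06,1],[0,0,0,0,0,-0.1,1],[0,0,0,0,0,-0.125,1],[0,0,0,0,0,-0.125,1]]

```text
time: 7.0
tcp_pos: [0.495, 0.0534, 0.1523]
ee_rot: [0.464, 3.102, 0.004]
ft_force: [0.2, 0.5, -0.6]
opening: 0.0004
grip_force: 0.0
```

```bash
cat >> h.py <<'E'
AX=np.array([.598,0.]);YAW=-13.2
def goal(q,d,rad=.08,z=.0885):
    """finger d m anticlockwise of the rod at joint angle q (deg), tool x inward"""
    f=np.radians(q-30+YAW); e=np.array([np.cos(f),np.sin(f)]); t=np.array([-e[1],e[0]])
    return np.r_[AX+rad*e+d*t,z], np.c_[np.r_[-e,0],np.r_[t,0],[0,0,-1.]]
def rows(goals,s=None):
    s=s or r.sense(); R=Ro.from_rotvec(s['ee_rot']).as_matrix()
    for p,G in goals:
        w=np.degrees(Ro.from_matrix(R.T@G).as_rotvec())/120
        print('turn',w.round(3).tolist(),'shift',(R.T@(p-s['tcp_pos'])/.8).round(4).tolist())
E
python3 - <<'E'
from h import *
s=r.sense();print(s['tcp_pos'],s['ft_force'],s['qpos'].round(2))
im=vision.snapshot('scene')
rows([goal(105,.045,z=.15)])
print('jar',plane('scene',208,222,.086),'tamper',plane('scene',298,176,.1))
E
```

```text
[0.49497736 0.05340983 0.1523156 ] [ 0.1608075   0.51580656 -0.59646563] [-0.45  0.23  0.3   2.01 -0.09  0.91  1.17]
turn [-0.0, 0.001, -0.657] shift [-0.1085, 0.0834, 0.0011]
jar [0.75817813 0.14817812 0.086     ] tamper [ 0.7441595  -0.10607378  0.1       ]
```

Request:
move_arm:
  plan:
    - [[0,0,-0.07,-0.02,0.02,0,1],[0,0,-0.14,-0.05,0.04,0,1],[0,0,-0.21,-0.08,0.06,0,1],[0,0,-0.28,-0.1,0.075,0,1],[0,0,-0.35,-0.108,0.083,0,1]]

```text
time: 7.55
tcp_pos: [0.5956, 0.0919, 0.1474]
ee_rot: [0.689, -3.062, 0.0]
ft_force: [-0.4, 0.3, -0.7]
opening: 0.0002
grip_force: 0.0
```

Request:
move_arm:
  plan:
    - [[0,0,-0.07,0,0,0,1],[0,0,-0.14,0,0,0,1],[0,0,-0.21,0,0,0,1],[0,0,-0.28,0,0,0,1],[0,0,-0.307,0,0,0,1]]

```text
time: 8.05
tcp_pos: [0.5939, 0.0911, 0.1476]
ee_rot: [1.618, -2.689, -0.003]
ft_force: [-0.4, -0.2, -0.5]
opening: 0.0005
grip_force: 0.0
```

```bash
python3 - <<'E'
from h import *
import cv2
s=r.sense();print(s['tcp_pos'],s['ft_force'],s['qpos'].round(2))
rows([goal(105,.045)])
a=vision.snapshot('scene')[160:300,230:370];b=vision.snapshot('side')[150:290,210:350]
cv2.imwrite('pics/p5.png',np.hstack([cv2.resize(x,(390,390),interpolation=2) for x in(a,b)]))
E
```

```text
[0.59385018 0.09114481 0.14756141] [-0.39378934 -0.1723322  -0.50020889] [-0.23  0.4   0.01  1.77 -0.01  0.98  2.44]
turn [0.002, -0.001, 0.002] shift [-0.0022, -0.0024, 0.0738]
```

View pics/p5.png

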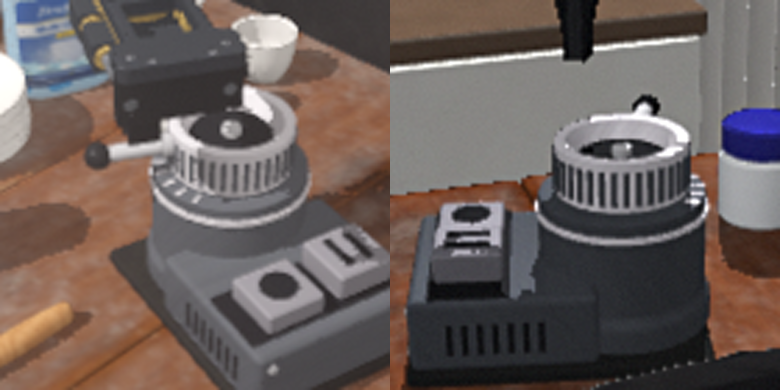

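The stop key is down and the run key up. The side view shows the fingertip at (276,171). I'll check that against the expected projection.

```bash
python3 - <<'E'
from h import *
c=vision.get_calibration('side');V=np.array(c['view']);p=V@[.594,.091,.173,1];print(c['fx']*p[0]/p[2]+c['cx'],c['fy']*p[1]/p[2]+c['cy'])
E
```

```text
277.2640238643329 170.52239010693592
```

Request:
move_arm:
  plan:
    - [[0,0,0,-0.002,-0.002,0.02,1],[0,0,0,-0.002,-0.002,0.04,1],[0,0,0,-0.002,-0.002,0.058,1],[0,0,0,-0.002,-0.002,0.068,1],[0,0,0,-0.002,-0.002,0.07,1]]

```text
time: 8.65
tcp_pos: [0.5962, 0.0919, 0.0922]
ee_rot: [1.612, -2.693, -0.002]
ft_force: [0.7, -0.9, -0.3]
opening: 0.0005
grip_force: 0.0
```

```bash
python3 - <<'E'
from h import *
s=r.sense();print(s['tcp_pos'],s['ft_force'])
rows([goal(q,.021,z=.0915) for q in(105,97,89,81,73,65)])
E
```

```text
[0.59619601 0.09186238 0.09221612] [ 0.71893092 -0.88163565 -0.27595193]
turn [0.001, -0.001, 0.0] shift [0.0001, -0.03, 0.0008]
turn [0.001, -0.001, 0.067] shift [-0.0025, -0.0442, 0.0008]
turn [0.001, -0.001, 0.133] shift [-0.0032, -0.0586, 0.0008]
turn [0.001, -0.001, 0.2] shift [-0.0019, -0.0729, 0.0007]
turn [0.001, -0.001, 0.267] shift [0.0014, -0.087, 0.0007]
turn [0.001, -0.001, 0.333] shift [0.0067, -0.1004, 0.0007]
```

The projection agrees (277,170.5). Now I push to contact and then round in 20° steps.

Request:
move_arm:
  plan:
    - [[0,0,0,0,-0.015,0.001,1],[0,0,0,0,-0.027,0.001,1],[0,0,0,0,-0.033,0.001,1],[0,0,0.033,-0.001,-0.037,0.001,1],[0,0,0.067,-0.0025,-0.044,0.001,1]]

```text
time: 9.15
tcp_pos: [0.6283, 0.0769, 0.0934]
ee_rot: [1.416, -2.802, -0.002]
ft_force: [-3.3, -1.5, 2.0]
opening: 0.0001
grip_force: 1.7
```

Request:
move_arm:
  plan:
    - [[0,0,0.033,-0.0016,-0.007,0,1],[0,0,0.067,-0.0027,-0.0142,0,1],[0,0,0.1,-0.0033,-0.0214,0,1],[0,0,0.133,-0.0034,-0.0286,0,1],[0,0,0.167,-0.003,-0.0358,0,1]]

```text
time: 9.65
tcp_pos: [0.6538, 0.0621, 0.0935]
ee_rot: [0.908, -3.007, -0.001]
ft_force: [-0.5, -0.1, -0.5]
opening: 0.0006
grip_force: 0.3
```

```bash
python3 - <<'E'
from h import *
s=r.sense();print(s['tcp_pos'],s['ft_force'])
rows([goal(q,.021,z=.0915) for q in(77,70,60)])
E
```

```text
[0.65380404 0.06209636 0.09345914] [-0.51052445 -0.12408744 -0.54926011]
turn [0.0, -0.0, -0.002] shift [0.0011, 0.0005, 0.0024]
turn [0.0, -0.0, 0.057] shift [-0.0014, -0.0118, 0.0024]
turn [0.0, -0.0, 0.14] shift [-0.0023, -0.0298, 0.0024]
```

Pushing works and tracks the arc. Continuing.

Request:
move_arm:
  plan:
    - [[0,0,0.033,-0.001,-0.007,0.002,1],[0,0,0.067,-0.0022,-0.0142,0.002,1],[0,0,0.1,-0.0028,-0.0214,0.002,1],[0,0,0.133,-0.003,-0.0286,0.002,1],[0,0,0.167,-0.0025,-0.0358,0.002,1]]

```text
time: 10.15
tcp_pos: [0.6721, 0.0392, 0.092]
ee_rot: [-0.37, 3.119, 0.0]
ft_force: [-0.9, 1.3, 0.1]
opening: 0.0002
grip_force: 1.0
```

Request:
move_arm:
  plan:
    - [[0,0,0.033,-0.0016,-0.007,0,1],[0,0,0.067,-0.0027,-0.0142,0,1],[0,0,0.1,-0.0033,-0.0214,0,1],[0,0,0.133,-0.0034,-0.0286,0,1],[0,0,0.167,-0.003,-0.0358,0,1]]

```text
time: 10.65
tcp_pos: [0.6812, 0.0138, 0.092]
ee_rot: [0.177, 3.136, 0.004]
ft_force: [-0.5, 4.2, -0.1]
opening: 0.0003
grip_force: 1.2
```

```bash
python3 - <<'E'
from h import *
s=r.sense();print(s['tcp_pos'],s['ft_force'],s['qpos'].round(2))
rows([goal(q,.021,z=.0915) for q in(37,30,20,10,0)])
E
```

```text
[0.68120409 0.01384102 0.09195336] [-0.49207536  4.16019354 -0.12019187] [-0.3   0.59  0.32  1.63 -0.22  0.96  1.56]
turn [0.001, 0.0, -0.002] shift [0.0015, -0.0022, 0.0006]
turn [0.001, 0.0, 0.056] shift [-0.001, -0.0146, 0.0005]
turn [0.001, 0.0, 0.14] shift [-0.0019, -0.0326, 0.0005]
turn [0.001, -0.0, 0.223] shift [0.0003, -0.0504, 0.0004]
turn [0.001, -0.0, 0.306] shift [0.0056, -0.0677, 0.0004]
```

Request:
move_arm:
  plan:
    - [[0,0,0.033,-0.0005,-0.009,0,1],[0,0,0.067,-0.0015,-0.0165,0,1],[0,0,0.1,-0.002,-0.0237,0,1],[0,0,0.133,-0.002,-0.0309,0,1],[0,0,0.167,-0.0015,-0.038,0,1]]

```text
time: 11.15
tcp_pos: [0.6792, -0.0172, 0.0921]
ee_rot: [0.719, 3.057, 0.003]
ft_force: [0.0, 0.4, -0.5]
opening: 0.0007
grip_force: 0.2
```

Request:
move_arm:
  plan:
    - [[0,0,0.025,-0.001,-0.006,0,1],[0,0,0.05,-0.0018,-0.012,0,1],[0,0,0.075,-0.0022,-0.018,0,1],[0,0,0.1,-0.0022,-0.024,0,1],[0,0,0.12,-0.0022,-0.028,0,1]]

```text
time: 11.65
tcp_pos: [0.6706, -0.0389, 0.0921]
ee_rot: [1.096, 2.943, 0.001]
ft_force: [-0.5, -0.2, -0.7]
opening: 0.0003
grip_force: 0.0
```

```bash
python3 - <<'E'
from h import *
s=r.sense();print(s['tcp_pos'],s['ft_force'],s['qpos'].round(2))
rows([goal(q,.021,z=.0915) for q in(5,0,-3)])
E
```

```text
[ 0.67062181 -0.03893135  0.09208123] [-0.52512318 -0.21778988 -0.71340875] [-0.33  0.59  0.48  1.67 -0.32  0.96  1.12]
turn [0.001, 0.0, -0.022] shift [0.0018, 0.0083, 0.0007]
turn [0.001, 0.0, 0.02] shift [-0.0005, -0.0004, 0.0007]
turn [0.001, 0.0, 0.045] shift [-0.0015, -0.0058, 0.0007]
```

Request:
move_arm:
  plan:
    - [[0,0,0.01,0,-0.002,0,1],[0,0,0.02,0,-0.004,0,1],[0,0,0.02,0,-0.006,0,1],[0,0,0.02,0,-0.008,0,1],[0,0,0.02,0,-0.008,0,1]]

```text
time: 12.15
tcp_pos: [0.6657, -0.0438, 0.0916]
ee_rot: [1.155, 2.921, 0.0]
ft_force: [0.2, 0.2, 0.5]
opening: 0.0005
grip_force: 0.0
```

Request:
move_arm:
  plan:
    - [[0,0,0,0,-0.002,0,1],[0,0,0,0,-0.004,0,1],[0,0,0,0,-0.006,0,1],[0,0,0,0,-0.008,0,1],[0,0,0,0,-0.008,0,1]]

```text
time: 12.65
tcp_pos: [0.6656, -0.044, 0.0919]
ee_rot: [1.149, 2.917, 0.011]
ft_force: [9.2, 6.0, -5.3]
opening: 0.0007
grip_force: 5.4
```

```bash
python3 - <<'E'
from h import *
import cv2
s=r.sense();print(s['tcp_pos'],s['ft_force'])
rows([goal(q,.021,z=.0915) for q in(0,)])
a=vision.snapshot('scene')[140:280,240:380];b=vision.snapshot('side')[150:290,230:370]
cv2.imwrite('pics/p6.png',np.hstack([cv2.resize(x,(390,390),interpolation=2) for x in(a,b)]))
E
```

```text
[ 0.6656496  -0.04396347  0.09187591] [ 9.15326093  5.99293178 -5.34118346]
turn [0.004, 0.002, 0.002] shift [-0.0008, 0.0084, 0.0005]
```

View pics/p6.png

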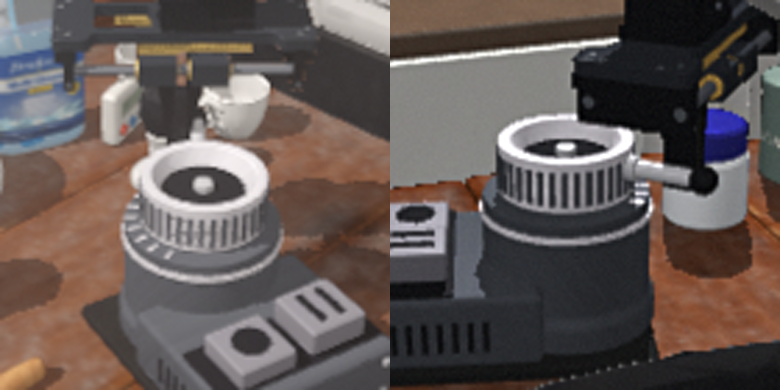

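The ball sits at side (343,214.6), with the finger against the rod and 11 N without motion. I'll check the ring angle from the ball.

```bash
python3 - <<'E'
from h import *
p=plane('side',343,214.6,.13);d=p[:2]-AX;print(p,np.linalg.norm(d),np.degrees(np.arctan2(d[1],d[0]))-YAW+30)
s=r.sense();t=dict(s)
rows([goal(0,.045,z=.0915),goal(0,.045,z=.155),goal(0,-.045,z=.155)])
E
```

```text
[ 0.67083531 -0.06829665  0.13      ] 0.09984695712030904 0.04193839882499972
turn [0.004, 0.002, 0.002] shift [-0.0009, 0.0384, 0.0007]
turn [0.004, 0.002, 0.002] shift [-0.0012, 0.0391, -0.0786]
turn [0.004, 0.002, 0.002] shift [-0.0008, -0.0734, -0.0796]
```

The ring is at 0°, the hard stop. Now I back off, lift, cross over the rod and come down on its clockwise side.

Request:
move_arm:
  plan:
    - [[0,0,0,0,0.015,0,1],[0,0,0,0,0.03,0,1],[0,0,0,0,0.03,-0.03,1],[0,0,0,0,0.03,-0.06,1],[0,0,0,0,0.03,-0.08,1]]

```text
time: 13.25
tcp_pos: [0.6784, -0.0312, 0.1571]
ee_rot: [1.155, 2.92, -0.0]
ft_force: [-0.1, -0.5, 0.3]
opening: 0.0006
grip_force: 0.0
```

Request:
move_arm:
  plan:
    - [[0,0,0,0,0,0,1],[0,0,0,0,-0.03,0,1],[0,0,0,0,-0.06,0,1],[0,0,0,0,-0.09,0,1],[0,0,0,0,-0.1,0,1]]

```text
time: 13.75
tcp_pos: [0.6206, -0.0919, 0.1546]
ee_rot: [-1.16, -2.917, 0.003]
ft_force: [-0.1, -0.5, 0.1]
opening: 0.0003
grip_force: 0.0
```

```bash
python3 - <<'E'
from h import *
s=r.sense();print(s['tcp_pos'],s['ft_force'])
rows([goal(0,-.045,z=.155),goal(0,-.04,z=.0915)])
E
```

```text
[ 0.62057366 -0.09187538  0.15455963] [-0.05803444 -0.4618116   0.1419803 ]
turn [-0.001, -0.001, -0.001] shift [-0.0008, 0.0082, -0.0006]
turn [-0.001, -0.001, -0.001] shift [-0.0009, 0.0146, 0.0788]
```

Request:
move_arm:
  plan:
    - [[0,0,0,0,0.005,0.02,1],[0,0,0,0,0.008,0.04,1],[0,0,0,0,0.01,0.06,1],[0,0,0,-0.001,0.01,0.075,1],[0,0,0,-0.001,0.01,0.079,1]]

```text
time: 14.25
tcp_pos: [0.628, -0.0831, 0.0894]
ee_rot: [-1.153, -2.918, 0.002]
ft_force: [-0.4, 0.0, -0.8]
opening: 0.0003
grip_force: 0.0
```

```bash
python3 - <<'E'
from h import *
s=r.sense();print(s['tcp_pos'],s['ft_force'])
rows([goal(q,-.014,z=.0915) for q in(-6,0,3,6,9,12,15)])
E
```

```text
[ 0.62804033 -0.08314716  0.0894038 ] [-0.39154299  0.02136763 -0.75849462]
turn [-0.001, -0.001, 0.051] shift [0.0009, 0.0222, -0.0027]
turn [-0.001, -0.002, 0.001] shift [-0.0015, 0.0325, -0.0027]
turn [-0.001, -0.002, -0.024] shift [-0.0023, 0.0378, -0.0027]
turn [-0.001, -0.002, -0.049] shift [-0.0028, 0.0431, -0.0028]
turn [-0.001, -0.002, -0.074] shift [-0.0031, 0.0484, -0.0028]
turn [-0.001, -0.002, -0.099] shift [-0.003, 0.0537, -0.0028]
turn [-0.001, -0.002, -0.124] shift [-0.0027, 0.059, -0.0028]
```

Request:
move_arm:
  plan:
    - [[0,0,0,-0.001,0.015,-0.0025,1],[0,0,0,-0.0015,0.028,-0.0025,1],[0,0,0,-0.0015,0.0325,-0.0025,1],[0,0,-0.024,-0.0023,0.0378,-0.0025,1],[0,0,-0.049,-0.0028,0.0431,-0.0025,1]]

```text
time: 14.75
tcp_pos: [0.6546, -0.0603, 0.0949]
ee_rot: [1.001, 2.978, -0.0]
ft_force: [-0.8, 0.1, -0.3]
opening: 0.0001
grip_force: 0.6
```

```bash
python3 - <<'E'
from h import *
s=r.sense();print(s['tcp_pos'],s['ft_force'])
rows([goal(q,-.014,z=.0915) for q in(6,9,12,15,18,21,24,27)])
E
```

```text
[ 0.65461012 -0.06032476  0.09488292] [-0.83512637  0.13064855 -0.32568516]
turn [-0.0, 0.0, 0.0] shift [0.002, -0.0002, 0.0042]
turn [-0.0, 0.0, -0.025] shift [0.0012, 0.005, 0.0042]
turn [-0.0, 0.0, -0.05] shift [0.0007, 0.0103, 0.0042]
turn [-0.0, 0.0, -0.075] shift [0.0004, 0.0156, 0.0042]
turn [-0.0, 0.0, -0.1] shift [0.0005, 0.021, 0.0042]
turn [-0.0, 0.0, -0.125] shift [0.0008, 0.0263, 0.0042]
turn [-0.0, 0.0, -0.15] shift [0.0014, 0.0315, 0.0042]
turn [-0.0, 0.0, -0.175] shift [0.0023, 0.0368, 0.0042]
```

Request:
move_arm:
  plan:
    - [[0,0,-0.025,0.001,0.005,0.003,1],[0,0,-0.05,0.0007,0.0103,0.003,1],[0,0,-0.075,0.0004,0.0156,0.003,1],[0,0,-0.1,0.0005,0.021,0.003,1],[0,0,-0.125,0.0008,0.0263,0.003,1]]

```text
time: 15.25
tcp_pos: [0.6663, -0.044, 0.0924]
ee_rot: [-0.605, -3.082, 0.002]
ft_force: [-2.3, -0.8, -0.1]
opening: 0.0005
grip_force: 0.8
```

```bash
python3 - <<'E'
from h import *
s=r.sense();print(s['tcp_pos'],s['ft_force'])
rows([goal(q,-.014,z=.0915) for q in(21,24,27,30,33,36)])
E
```

```text
[ 0.6663372  -0.04397685  0.09242043] [-2.29215368 -0.84215118 -0.07362923]
turn [-0.0, -0.0, 0.0] shift [-0.0001, 0.0011, 0.0011]
turn [-0.0, -0.0, -0.025] shift [-0.0009, 0.0064, 0.0011]
turn [-0.0, -0.0, -0.05] shift [-0.0014, 0.0117, 0.0011]
turn [-0.0, -0.0, -0.075] shift [-0.0016, 0.017, 0.0011]
turn [-0.0, -0.0, -0.1] shift [-0.0016, 0.0223, 0.0011]
turn [-0.0, -0.0, -0.125] shift [-0.0013, 0.0276, 0.0011]
```

Request:
move_arm:
  plan:
    - [[0,0,-0.025,-0.001,0.006,0.001,1],[0,0,-0.05,-0.0014,0.0115,0.001,1],[0,0,-0.075,-0.0016,0.017,0.001,1],[0,0,-0.1,-0.0016,0.0223,0.001,1],[0,0,-0.125,-0.0013,0.0276,0.001,1]]

```text
time: 15.75
tcp_pos: [0.6762, -0.0242, 0.0918]
ee_rot: [0.198, 3.135, -0.002]
ft_force: [-0.8, -1.1, 0.3]
opening: 0.0007
grip_force: 0.6
```

```bash
python3 - <<'E'
from h import *
import cv2
s=r.sense();print(s['tcp_pos'],s['ft_force'])
rows([goal(q,-.014,z=.0915) for q in(36,38,39,40,41,42,43)])
def ball(tag):
    im=vision.snapshot('side'); cv2.imwrite(f'pics/{tag}.png',im)
    for q in (30,45,60):
        f=np.radians(q-30+YAW); P=np.r_[AX+.099*np.array([np.cos(f),np.sin(f)]),.13,1]
        c=vision.get_calibration('side');p=np.array(c['view'])@P; u,v=c['fx']*p[0]/p[2]+c['cx'],c['fy']*p[1]/p[2]+c['cy']
        k=im[int(v)-2:int(v)+3,int(u)-2:int(u)+3].mean(); print(q,u.round(1),v.round(1),k.round(0))
ball('s7')
E
```

```text
[ 0.67621936 -0.02423552  0.0917925 ] [-0.84715345 -1.11688144  0.26667638]
turn [-0.001, 0.0, -0.0] shift [0.0008, 0.0003, 0.0004]
turn [-0.001, 0.0, -0.017] shift [0.0003, 0.0038, 0.0004]
turn [-0.001, 0.0, -0.025] shift [0.0, 0.0056, 0.0004]
turn [-0.001, 0.0, -0.033] shift [-0.0002, 0.0073, 0.0004]
turn [-0.001, 0.0, -0.042] shift [-0.0003, 0.0091, 0.0004]
turn [-0.001, 0.0, -0.05] shift [-0.0005, 0.0109, 0.0004]
turn [-0.001, 0.0, -0.058] shift [-0.0006, 0.0126, 0.0004]
30 344.8 204.0 14.0
45 340.7 199.2 12.0
60 333.8 195.1 12.0
```

Request:
move_arm:
  plan:
    - [[0,0,-0.01,0,0.002,0,1],[0,0,-0.017,0,0.0038,0,1],[0,0,-0.025,0,0.0056,0,1],[0,0,-0.033,0,0.0073,0,1],[0,0,-0.037,0,0.008,0,1]]

```text
time: 16.3
tcp_pos: [0.6768, -0.0166, 0.0911]
ee_rot: [0.076, 3.141, 0.0]
ft_force: [-0.5, 0.7, 0.2]
opening: 0.0003
grip_force: 0.0
```

```bash
python3 - <<'E'
from h import *
s=r.sense();print(s['tcp_pos'],s['ft_force'])
rows([goal(q,-.014,z=.0915) for q in(40,41,42,43)])
E
```

```text
[ 0.67680603 -0.01658648  0.09113501] [-0.54069622  0.65091691  0.1538686 ]
turn [0.0, 0.0, 0.003] shift [-0.0005, -0.0023, -0.0005]
turn [0.0, 0.0, -0.005] shift [-0.0008, -0.0006, -0.0005]
turn [0.0, 0.0, -0.013] shift [-0.001, 0.0012, -0.0005]
turn [0.0, 0.0, -0.022] shift [-0.0013, 0.003, -0.0005]
```

The force dropped, so the ring has jumped on. I back off, lift clear and look.

Request:
move_arm:
  plan:
    - [[0,0,0,0,-0.015,0,1],[0,0,0,0,-0.03,0,1],[0,0,0,0,-0.035,-0.03,1],[0,0,0,0,-0.035,-0.08,1],[0,0,0,0,-0.035,-0.13,1]]

```text
time: 16.8
tcp_pos: [0.6745, -0.0474, 0.1957]
ee_rot: [-0.082, -3.139, 0.002]
ft_force: [0.4, 0.3, -0.1]
opening: 0.0005
grip_force: 0.0
```

Request:
move_arm:
  plan:
    - [[0,0,0,0,0,-0.06,1],[0,0,0,0,0,-0.12,1],[0,0,0,0,0,-0.15,1],[0,0,0,0,0,-0.15,1],[0,0,0,0,0,-0.15,1]]

```text
time: 17.3
tcp_pos: [0.675, -0.0465, 0.3151]
ee_rot: [0.081, 3.14, -0.0]
ft_force: [-0.2, -0.3, 0.0]
opening: 0.0002
grip_force: 0.0
```

```bash
python3 - <<'E'
from h import *
import cv2
s=r.sense();print(s['tcp_pos'],s['ft_force'])
a=vision.snapshot('scene')[140:300,230:390];b=vision.snapshot('side')[150:310,210:370]
cv2.imwrite('pics/p8.png',np.hstack([cv2.resize(x,(400,400),interpolation=2) for x in(a,b)]))
E
```

```text
[ 0.67503183 -0.04648103  0.31514719] [-0.185714   -0.27866858  0.04919234]
```

View pics/p8.png

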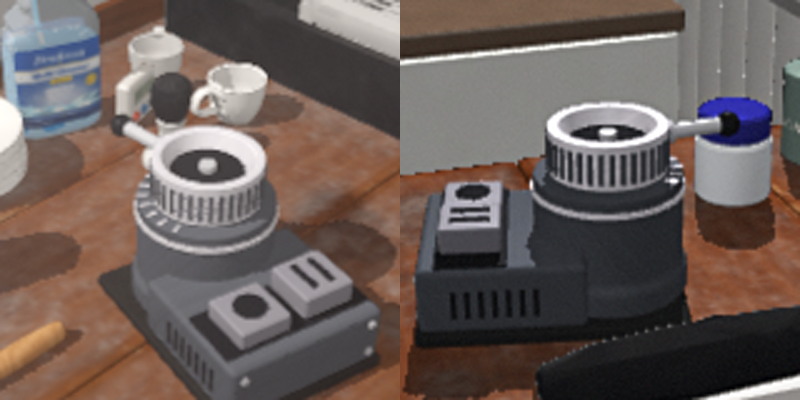

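The ball is at side (341.6,199.2). The prediction for 45° was (340.7,199.2), and for 30° (344.8,204.0), so the ring rests three clicks off. The stop key is down, the run key is up and the other things haven't moved.

```bash
python3 -c "
from h import *
d=tri((278.8,190),(341.6,199.2));e=d[:2]-AX;print(d,np.degrees(np.arctan2(e[1],e[0]))-YAW+30)
from bench import ticket;print(ticket.finish_job())"
```

```text
[0.6972099  0.00130161 0.12963503] 43.951661698484436
the job is handed in; nothing more can be done
None
```

The job is handed in: the grinder is off (stop key down, run key up), and the ring was pushed to its hard stop and backed off three clicks, with the last images putting it at about 44° against a target of 45°; no verdict on the run came back.

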